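# Set up the vent cutter: clip in the core box half and dial the depth

### The arm

A 6-joint arm with a two-finger parallel gripper is mounted at the origin on the work surface. World frame = base frame: x ahead of the robot, y to its left, z up, the work surface at z = 0. Lengths are in m, angles in rad, forces in N, time in s.
With the tool pointing down it reaches from about 0.4 to 0.825 m from the base axis. Payload 7 kg.
Tool frame: the origin (TCP) lies between the finger pads, 19 mm behind the fingertips; this is the grasp point; z points along the fingers, y is the line along which they close (so a half turn about z gives the same grasp; the last joint's range is limited). The gripper opens to 88 mm and grips with 3 to 60 N. Pads are 19 mm wide; open, the fingers measure 130 mm over their backs; the gripper's body (78 mm by 193 mm) begins 47 mm behind the grasp point.
Start: joints at [1.412, 0.359, 0.012, 0, -1.224, -0.288], TCP at [0.292, 0.609, 0.245] pointing down, gripper open.
Joint ranges: [-3.07, 3.07], [-1.43, 2.12], [-1.02, 1.25], [-3.03, 1.67], [-3.05, -0], [-3.03, 3.03]. Speed limits (rad/s): [2.39, 2.39, 3.01, 3.14, 3.14, 3.14].

### API

Orientations are given as [roll, pitch, yaw] about the fixed x, y, z axes, in that order (R = Rz(yaw) Ry(pitch) Rx(roll)).
In Python, from station import arm gives the robot as it stands.
- The arm moves only by the tool hand_motion, called after "Call:" by a JSON object that holds its "op" and its "data", one argument or row to a line. Schema: {"type":"object","properties":{"deltas":{"type":"array","items":{"type":"object","properties":{"jaw":{"type":"number"},"xyz":{"type":"array","items":{"type":"number"},"minItems":3,"maxItems":3},"yaw":{"type":"number"}},"additionalProperties":false,"required":["jaw"]},"minItems":1,"maxItems":20},"force":{"type":"number"},"only":{"type":"string"},"quiet":{"type":"boolean"},"lines":{"type":"string"}},"required":["deltas"],"additionalProperties":false}. deltas is a list of rows, 1 to 20 of them, each an object with the fields jaw (the finger opening in m), xyz (a list: dx, dy, dz in parts of the range, where 1.0 means 0.75 m), yaw (a turn about the tool's z in normalised numbers (1 is 90 degrees)); a field left out counts as zero (the opening has to be given); each row is the pose to reach, as a shift and turn from the pose commanded when the call began, along the tool's axes at that moment; what a row does not reach only later rows make up. A row lasts 1/12 s, in which the tool goes at most 0.0417 m and 0.125 rad, less where a joint would pass 70% of its speed; a pose out of reach is approached as far as the arm can. The fingers move at their own pace and stop on an object; force is the grip in N (left out, the last holds). Time passes only in rows, so rows that do not move let the fingers close. The tool returns the time, the measured TCP pose, the force, the opening and the grip force at its end. only (a regular expression) keeps the lines of the reply that match it, lines (a string "A,B") keeps lines A to B, and quiet returns only ok. Shift and turn numbers lie between -1 and 1, and a call with a number outside is refused. Input that does not fit is refused with a message, and nothing moves.
- arm.get_state(): the state, without advancing time (a new reading comes with each control period).
- arm.grab_frame(name): name is "side" or "top" or "wrist"; returns the picture (384x512x3 uint8, red, green, blue); there is no depth.
- arm.camera_params(name): a dict with "fx", "fy", "cx", "cy" (pixels), "D" ([k1, k2, p1, p2, k3] as OpenCV has them; the pictures are not rectified), "T" (4x4, takes a point from camera to world coordinates); the wrist camera has in their place "hand_eye" (4x4, takes a point from camera to tool coordinates, whose origin is the TCP and whose axes are the flange's). Camera axes: x right, y down, z forward; pixel columns grow to the right and rows downward; lengths in m; the calibration is good to about 2 mm. A picture is of the moment at which its call begins: read the wrist's pose just before it. camera_params takes no time and is no camera call.
- arm.job_done(): hands the job in; it is judged then, once.
The state is a dict: "t": time; "q": joint angles; "qd": joint speeds; "joint_efforts": joint torques, N m; "eef_pos": TCP position; "ee_rot": TCP orientation; "force": force on the tool from outside, world axes, zero at the start; "moment": the same for the moment, N m; "width": finger opening in m; "gripper_force": force on a finger pad.
Only numpy, scipy, OpenCV 4.12 (cv2) and the standard library are available. Lean on these libraries where they do the work, as an engineer would, in place of code of your own. Each camera call takes 0.05 s, during which the arm holds its last target. There are 200 camera calls.

### The job

Set up the vent cutter for the next core. Press the core box half down on the bed until all four corner clips have snapped over its foot and it lies flat on the bed, and turn the small inner depth knob until its pointer is in line with the raised lug on the outer ring, without shifting the outer ring. Let go of everything and leave the other things on the bench where they are.

Things in the scene. Friction and masses are not known exactly. Their poses are not given: they have to be found in the camera images.
- vent_cutter: Green bench machine, 460 mm long (y), 170 mm deep (x), fixed; only its place and yaw vary. Origin on the bench under its middle. At its +y end the bed, at its -y end the cutter head, 130 x 120 mm, flat top 150 mm above the bench with the concentric depth dial on it (vertical axis at y = -125 mm). A motor juts 155 mm to +x below. The quill under its nose moves a few mm with the inner knob.
- bed_center (a point): Centre of the top face of the bed (iron plate 136 x 118 mm), 60 mm above the bench; axes as the machine's. A steel corner clip at each corner: a fixed leg 34 mm high beyond y = +-52 mm guides the foot, and a sprung leaf 20 mm wide, 33 mm high, stands at x = +-70, y = +-37 mm.
- clip_bead (a point): On the inward bead of the sprung leaf at the bed's -x -y corner, 15 mm above the bed; the other three are alike. Above the bead the leaf flares outward as a lead-in. The leaves give outward as the foot is pressed down past them and snap back over its top edge. Each takes about 4 to 9 N of downward push, so press with 10 to 25 N, corner by corner.
- core_box_half: Walnut core box half, loose, 0.3 to 0.6 kg. Foot 130 (x) x 100 x 10 mm; block 106 x 84 mm on it; rim 46 mm above the underside, 20 mm wide at the x ends, 18 mm at the y sides, round an open trough. Origin: centre of underside; axes as the machine's. Starts level on the clips' lead-ins, underside about 22 mm above the bed; home, it lies on the bed.
- rim_0 (a point): On the flat rim of the core box half, at the centre of the flush brass disc (12 mm) at its -x -y corner, 43 mm and 33 mm from the centre; a good place to press straight down with closed fingers. 46 mm above the bed when home.
- rim_1 (a point): On the flat rim of the core box half, at the centre of the flush brass disc (12 mm) at its -x +y corner, 43 mm and 33 mm from the centre; a good place to press straight down with closed fingers. 46 mm above the bed when home.
- rim_2 (a point): On the flat rim of the core box half, at the centre of the flush brass disc (12 mm) at its +x -y corner, 43 mm and 33 mm from the centre; a good place to press straight down with closed fingers. 46 mm above the bed when home.
- rim_3 (a point): On the flat rim of the core box half, at the centre of the flush brass disc (12 mm) at its +x +y corner, 43 mm and 33 mm from the centre; a good place to press straight down with closed fingers. 46 mm above the bed when home.
- depth_knob (a joint): Angle of the small inner knob (rad), counter-clockwise from above positive; at 0 its pointer points along the machine's +x. Stops at +-2.9. Starts between -1.2 and -0.8: it must turn 0.5 to 1.5 rad counter-clockwise. Turns with about 0.06 N m and stays where it is left.
- depth_ring (a joint): Angle of the outer ring (rad), same axis and sense; at 0 its lug lies toward the machine's +x. Between -0.3 and 0.3. It turns very easily (0.02 N m): whatever brushes it drags it along.
- knob_grip (a point): On the dial axis, where to put the TCP to grip the inner knob from above; x axis along the pointer. The knob is an aluminium bar 14 mm wide (y, the grip), 48 mm long, on a 44 mm round base 5 mm thick; top 36 mm above the ring's face; a narrow nose 6 mm wide at one end is the pointer. The point is 27 mm above the ring's face: fingertips 19 mm past it clear the face by 8 mm.
- pointer_tip (a point): End of the pointer nose of the inner knob, on its top, 41 mm from the dial axis and 36 mm above the ring's face.
- ring_lug (a point): Middle of the top of the raised steel lug on the outer ring, 53 mm from the dial axis; x axis radially outward. The ring is a dark knurled disc 120 mm across, 13 mm thick, under the inner knob; the lug is 16 mm long (radially), 12 mm wide, 6 mm above the ring's face.
- mallet: Stubby mallet, aluminium head 48 x 70 mm, wooden handle, 145 mm long, lying on the bench to the left; not needed. Origin under the middle of its length, on the bench.
- paste_pot: Open steel pot 84 mm across, 75 mm high, on the bench to the right; not needed. Origin at the centre of its underside.
- bench_brush: Bench brush with wooden back, 150 x 42 x 24 mm, lying on the bench to the right; not needed. Origin at the centre of its underside.

How it is judged:
At the end, for the whole second after the job is handed in: All four rim corners of the core box half are down to within 2.5 mm of fully home (so every clip has snapped over the foot), the tip of the inner knob's pointer is within 6 mm sideways of the lug's centre line (within the lug's width), on the lug's side, and everything is at rest (z of each of rim_0, rim_1, rim_2, rim_3 in the frame of bed_center below 0.0485 m and x of pointer_tip in the frame of ring_lug above -0.03 m and y of pointer_tip in the frame of ring_lug between -0.006 and 0.006 m and linear speed of core_box_half below 0.02 m/s and velocity of joint depth_knob between -0.05 and 0.05 rad/s); the robot touches nothing.
It fails at once if the outer ring is dragged: its lug moves more than 6 mm from where it was set (distance of ring_lug from where it was at the start of the episode above 0.006 m).
It fails at once if a bystander (mallet, pot or brush) is moved more than 30 mm (distance of any of mallet, paste_pot, bench_brush from where it was at the start of the episode above 0.03 m).
It also fails if it takes over 48 s, if anything falls off the work surface, if the arm or the gripper's body presses on something with over 40 N, if the wrist force passes 120 N, or if a joint passes its speed limit or range.

## Working session

There is one attempt and no reset: what is moved stays moved. The work goes in short steps, Python scripts to look and compute and a tool call to move; the robot and the scene stay as the last step left them, time stands still between calls to the robot, and variables do not carry over. Pictures are saved under pics/ and viewed, at most 10 in all, crops included, and the job is handed in when it is done.

```bash
mkdir -p pics; ls
```

Run:
```python
from station import arm
import cv2
s=arm.get_state();print(s['t'],s['eef_pos'],s['ee_rot'],s['width'],s['force'])
for n in("side","top"):
    f=arm.grab_frame(n);cv2.imwrite(f'pics/{n}0.png',cv2.cvtColor(f,cv2.COLOR_RGB2BGR))
    print(arm.camera_params(n))
print(arm.camera_params("wrist"))
```

```text
pics
station.py
0.0 [0.29147257 0.60832211 0.24441204] [ 3.13993569e+00 -1.11172125e-04 -4.46928909e-01] 0.08742975295070034 [-0.04039982 -0.56656161  0.38419226]
{'fx': 411.55492686721476, 'fy': 411.55492686721476, 'cx': 254.05030145760946, 'cy': 196.21427006742925, 'D': array([-0.09964832,  0.        ,  0.        ,  0.        ,  0.        ]), 'T': array([[ 0.96790687, -0.20067916,  0.15127515,  0.32201939],
       [-0.25095666, -0.73995197,  0.62409281, -0.8338207 ],
       [-0.01330608, -0.64202723, -0.76656636,  1.16456349],
       [ 0.        ,  0.        ,  0.        ,  1.        ]])}
{'fx': 442.8358637221381, 'fy': 442.8358637221381, 'cx': 252.52935875841578, 'cy': 195.34943182862094, 'D': array([-0.04703962,  0.        ,  0.        ,  0.        ,  0.        ]), 'T': array([[-0.0205062 , -0.99760877,  0.06600187,  0.41351987],
       [-0.999776  ,  0.02080706,  0.00387416,  0.01919377],
       [-0.0052382 , -0.06590764, -0.99781198,  1.3173824 ],
       [ 0.        ,  0.        ,  0.        ,  1.        ]])}
{'fx': 300.3353493913923, 'fy': 300.3353493913923, 'cx': 259.5906176213902, 'cy': 190.62413651596538, 'D': array([-0.04408068,  0.        ,  0.        ,  0.        ,  0.        ]), 'hand_eye': array([[ 2.79658883e-04, -9.63411468e-01, -2.68026612e-01,
         7.10028657e-02],
       [ 9.99999619e-01,  4.91040474e-04, -7.21627029e-04,
         6.03022828e-04],
       [ 8.26835670e-04, -2.68026308e-01,  9.63411239e-01,
        -1.39441838e-01],
       [ 0.00000000e+00,  0.00000000e+00,  0.00000000e+00,
         1.00000000e+00]])}
```

View pics/side0.png

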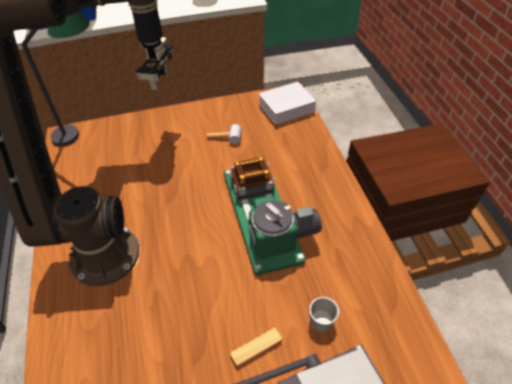

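View pics/top0.png

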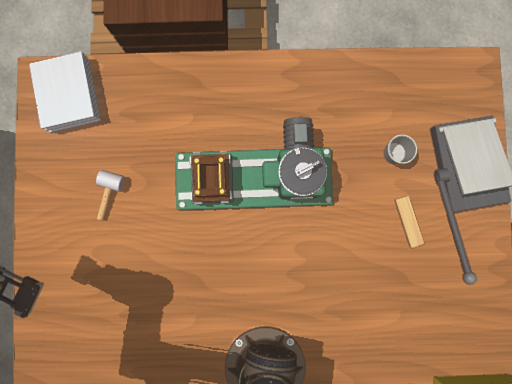

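The side view shows the machine with its dial at about (272,217) and the box at (253,177). The top view has the dial at (303,172) and the box at (211,178). I'll enlarge both.

Create h.py:
```python
import numpy as np, cv2
from scipy.spatial.transform import Rotation as R
from station import arm
def KD(n):
    c=arm.camera_params(n); return np.array([[c['fx'],0,c['cx']],[0,c['fy'],c['cy']],[0,0,1]]),c['D']
def T_tool(s):
    T=np.eye(4);T[:3,:3]=R.from_euler('xyz',s['ee_rot']).as_matrix();T[:3,3]=s['eef_pos'];return T
def pose(n,s=None):
    c=arm.camera_params(n); return c['T'] if n!='wrist' else T_tool(s)@c['hand_eye']
def ray(n,uv,T):
    K,D=KD(n);p=cv2.undistortPoints(np.array([[uv]],float),K,D)[0,0]
    d=T[:3,:3]@np.array([*p,1]);return T[:3,3],d/np.linalg.norm(d)
def at_z(n,uv,T,z):
    o,d=ray(n,uv,T);return o+d*(z-o[2])/d[2]
def tri(obs):
    A=np.zeros((3,3));b=np.zeros(3);L=[ray(*o) for o in obs]
    for o,d in L:
        P=np.eye(3)-np.outer(d,d);A+=P;b+=P@o
    x=np.linalg.solve(A,b);return x,[np.linalg.norm((np.eye(3)-np.outer(d,d))@(x-o)) for o,d in L]
def proj(n,P,T):
    K,D=KD(n);Ti=np.linalg.inv(T)
    return cv2.projectPoints(np.atleast_2d(np.array(P,float)),cv2.Rodrigues(Ti[:3,:3])[0],Ti[:3,3],K,D)[0][:,0]
```

Run:
```python
import cv2,numpy as np
from h import *
a=cv2.imread('pics/top0.png')[110:220,165:345]; b=cv2.imread('pics/side0.png')[145:275,215:325]
a=cv2.resize(a,None,fx=4.4,fy=4.4,interpolation=3);b=cv2.resize(b,None,fx=4,fy=4,interpolation=3)
cv2.imwrite('pics/c_top.png',a)
for n,p,q in(('dial',(303,172),(272,217)),('box',(211,178),(253,177))):
    print(n,tri([('top',p,pose('top')),('side',q,pose('side'))]))
```

```text
dial (array([ 0.55057271, -0.1104759 ,  0.16010537]), [np.float64(0.0017762491963278127), np.float64(0.0017762491963278933)])
box (array([0.55117226, 0.13940051, 0.07752031]), [np.float64(0.00426239234924825), np.float64(0.004262392349248564)])
```

View pics/c_top.png

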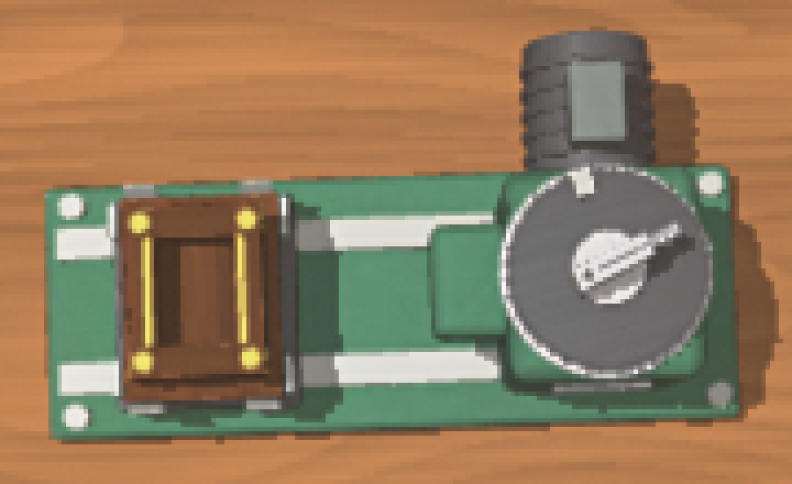

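The enlarged top view shows brass discs at crop pixels (140,222), (247,219), (143,360) and (250,359). The lug is at (583,181), the pointer tip at (678,229) and the dial centre near (608,268). That puts the pointer at about -1.07 rad and the lug at about +0.25 rad. Next I move to a wrist view between the two.

Units first: shifts go in shares of 0.75 m and turns go in shares of 90 degrees. So 0.5 m / 0.75 = 0.6667, 0.418 m / 0.75 = 0.5573, -0.487 rad / 1.5708 = -0.31.

Call:
{"op": "hand_motion", "data": {
  "deltas": [
    {"jaw":0,"xyz":[0.6667,0.5573,-0.0467],"yaw":-0.31},
    {"jaw":0,"xyz":[0.6667,0.5573,-0.0467],"yaw":-0.31},
    {"jaw":0,"xyz":[0.6667,0.5573,-0.0467],"yaw":-0.31},
    {"jaw":0,"xyz":[0.6667,0.5573,-0.0467],"yaw":-0.31},
    {"jaw":0,"xyz":[0.6667,0.5573,-0.0467],"yaw":-0.31},
    {"jaw":0,"xyz":[0.6667,0.5573,-0.0467],"yaw":-0.31},
    {"jaw":0,"xyz":[0.6667,0.5573,-0.0467],"yaw":-0.31},
    {"jaw":0,"xyz":[0.6667,0.5573,-0.0467],"yaw":-0.31},
    {"jaw":0,"xyz":[0.6667,0.5573,-0.0467],"yaw":-0.31},
    {"jaw":0,"xyz":[0.6667,0.5573,-0.0467],"yaw":-0.31},
    {"jaw":0,"xyz":[0.6667,0.5573,-0.0467],"yaw":-0.31},
    {"jaw":0,"xyz":[0.6667,0.5573,-0.0467],"yaw":-0.31},
    {"jaw":0,"xyz":[0.6667,0.5573,-0.0467],"yaw":-0.31},
    {"jaw":0,"xyz":[0.6667,0.5573,-0.0467],"yaw":-0.31},
    {"jaw":0,"xyz":[0.6667,0.5573,-0.0467],"yaw":-0.31},
    {"jaw":0,"xyz":[0.6667,0.5573,-0.0467],"yaw":-0.31},
    {"jaw":0,"xyz":[0.6667,0.5573,-0.0467],"yaw":-0.31},
    {"jaw":0,"xyz":[0.6667,0.5573,-0.0467],"yaw":-0.31}
  ]
}}

```text
t: 1.6
eef_pos: [0.5621, 0.0141, 0.2797]
ee_rot: [3.141, 0.001, 0.037]
force: [-0.2, 0.3, -0.8]
width: 0.0002
gripper_force: 0.0
```

Create look.py:
```python
import sys,pickle
from h import *
k=sys.argv[1];s=arm.get_state();f=arm.grab_frame('wrist')
pickle.dump(pose('wrist',s),open(f'pics/w{k}.pkl','wb'))
cv2.imwrite(f'pics/w{k}.png',cv2.cvtColor(f,cv2.COLOR_RGB2BGR))
print(s['t'],s['eef_pos'],s['ee_rot'],s['force'])
```

```bash
python3 look.py 1
python3 -c "
import cv2;a=cv2.imread('pics/w1.png');cv2.imwrite('pics/w1v.png',cv2.resize(a,(800,600),interpolation=3))"
```

```text
1.6 [0.56207981 0.01409152 0.27968907] [3.14138207e+00 1.22064274e-03 3.68698557e-02] [-0.19190843  0.32239692 -0.83783412]
```

View pics/w1v.png

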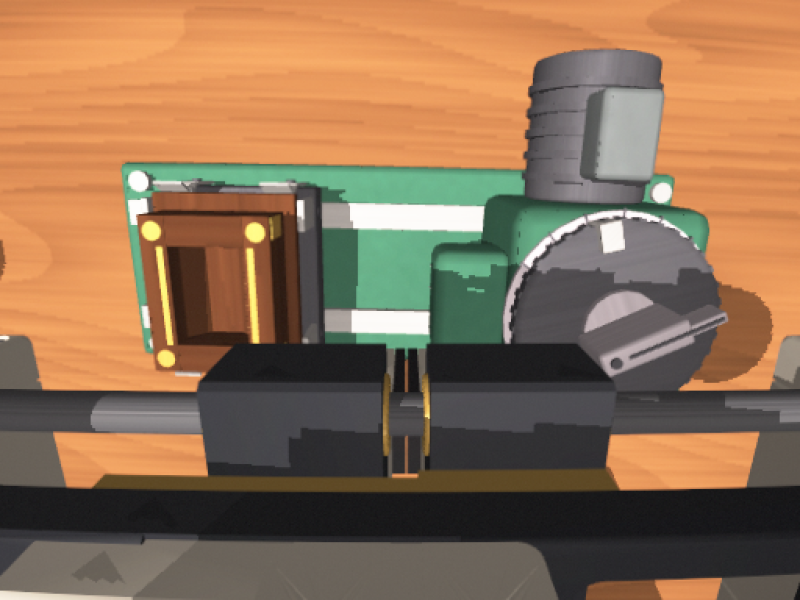

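The wrist view (scale 1.5625) shows discs at (151,231), (255,232) and (166,358), the lug top at (612,237) and the pointer tip at (722,318). The fourth disc is hidden by a finger. I'll take a second view 80 mm further back.

To row units: -0.08 m / 0.75 = -0.1067, -0.04 m / 0.75 = -0.0533.

Call:
{"op": "hand_motion", "data": {
  "deltas": [
    {"jaw":0,"xyz":[-0.0533,0,0]},
    {"jaw":0,"xyz":[-0.1067,0,0]},
    {"jaw":0,"xyz":[-0.1067,0,0]},
    {"jaw":0,"xyz":[-0.1067,0,0]}
  ],
  "lines": "1,2"
}}

```text
t: 1.98
eef_pos: [0.4802, 0.0133, 0.2811]
```

```bash
python3 look.py 2
python3 -c "
import cv2;a=cv2.imread('pics/w2.png');cv2.imwrite('pics/w2v.png',cv2.resize(a,(800,600),interpolation=3))"
```

```text
1.9833 [0.48021832 0.01326023 0.28110857] [-3.14073695e+00 -1.52988861e-03  4.26801910e-02] [0.56243296 0.07379948 0.83647483]
```

View pics/w2v.png

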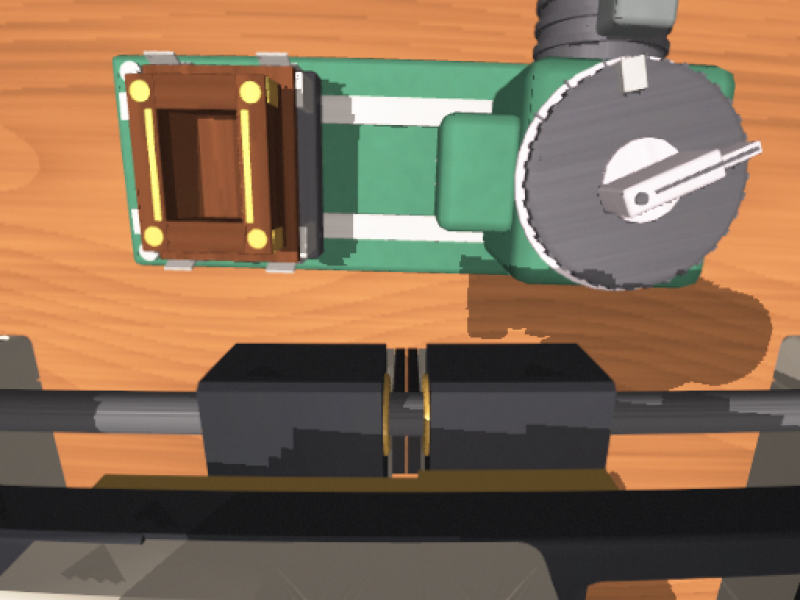

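View 2 shows discs at (139,92), (250,92), (153,236) and (257,238), the lug at (634,73), the pointer tip at (759,147) and the ring centre near (631.5,173).

Create m.py:
```python
from h import *
import pickle
T1,T2=[pickle.load(open(f'pics/w{k}.pkl','rb')) for k in(1,2)];Tt=pose('top')
S=lambda u,v:((u+.5)/1.5625-.5,(v+.5)/1.5625-.5)
C=lambda u,v:((u+.5)/4.4-.5+165,(v+.5)/4.4-.5+110)
W=lambda *l:[('wrist',S(*p),T) for p,T in l]
top=lambda u,v:[('top',C(u,v),Tt)]
P={'r3':(W(((151,231),T1),((139,92),T2)),top(140,222)),'r2':(W(((255,232),T1),((250,92),T2)),top(247,219)),
'r1':(W(((166,358),T1),((153,236),T2)),top(143,360)),'r0':(W(((257,238),T2)),top(250,359)),
'lug':(W(((612,237),T1),((634,73),T2)),top(583,181)),'tip':(W(((724,318),T1),((759,147),T2)),top(678,229)),
'ring':(W(((631.5,173),T2)),top(606.5,271.5))}
X={}
for k,(w,t) in P.items():
    X[k],e=tri(w+t);print(k,X[k].round(4),'err',np.round(e,4),'wrist only',tri(w)[0].round(4) if len(w)>1 else '')
c=(X['r0']+X['r1']+X['r2']+X['r3'])/4;print('box c',c)
a=lambda d:np.arctan2(d[1],d[0])
print('yaw',a(X['r2']-X['r0']),a(X['r3']-X['r1']),a(X['r1']-X['r0'])-np.pi/2,a(X['r3']-X['r2'])-np.pi/2, 'sizes',[np.linalg.norm(X[i]-X[j]) for i,j in(('r0','r2'),('r1','r3'),('r0','r1'),('r2','r3'))])
for z in (.163,):
    r=at_z('wrist',S(631.5,173),T2,z);rt=at_z('top',C(606.5,271.5),Tt,z);print('ring@',z,r,rt)
for k,z in (('lug',.169),('tip',.199)):
    print(k,[at_z(n,p,T,z).round(4) for n,p,T in sum(P[k],[])])
```

```bash
python3 m.py
```

```text
r3 [0.5899 0.1736 0.1317] err [0.0004 0.0011 0.0008] wrist only [0.5894 0.1764 0.1267]
r2 [0.5911 0.1082 0.1311] err [0.0005 0.0007 0.0006] wrist only [0.591  0.1096 0.1274]
r1 [0.5052 0.1725 0.1321] err [0.0004 0.0007 0.0004] wrist only [0.504  0.1745 0.1284]
r0 [0.5052 0.1075 0.1299] err [0.0003 0.0003] wrist only 
lug [ 0.6027 -0.0945  0.1717] err [0.0008 0.0003 0.0011] wrist only [ 0.6022 -0.0935  0.1734]
tip [ 0.5688 -0.1455  0.2004] err [0.0014 0.0004 0.0012] wrist only [ 0.5688 -0.1422  0.2042]
ring [ 0.5534 -0.1105  0.1492] err [0.0015 0.0015] wrist only 
box c [0.54784246 0.14043029 0.13121374]
yaw 0.008655893692028422 0.012644256017631162 5.4594511373906585e-06 0.01852155721789739 sizes [np.float64(0.08586353640858334), np.float64(0.08464962475996313), np.float64(0.06507501471867552), np.float64(0.06538136083031577)]
ring@ 0.163 [ 0.55460058 -0.10453337  0.163     ] [ 0.55028935 -0.10851103  0.163     ]
lug [array([ 0.6016, -0.0954,  0.169 ]), array([ 0.6031, -0.0954,  0.169 ]), array([ 0.604 , -0.0954,  0.169 ])]
tip [array([ 0.5673, -0.1458,  0.199 ]), array([ 0.5692, -0.1463,  0.199 ]), array([ 0.5699, -0.1466,  0.199 ])]
```

Box centre is at (0.548, 0.140), and the rim height of 0.131 agrees with the expected 0.128. The sizes 85 × 65 mm agree with 86 × 66 mm. The lug and tip radii put the dial axis at about (0.552, -0.108), with the pointer at -1.15 and the lug at +0.25. Now I go above the knob, turned to line up with it.

To row units: 0.1246 m / 0.75 = 0.1661, 0.0665 m / 0.75 = 0.0887, 1.19 rad / 1.5708 = 0.7576.

Call:
{"op": "hand_motion", "data": {
  "deltas": [
    {"jaw":0.04,"xyz":[0.0887,0.1661,0.02],"yaw":0.7576},
    {"jaw":0.04,"xyz":[0.0887,0.1661,0.02],"yaw":0.7576},
    {"jaw":0.04,"xyz":[0.0887,0.1661,0.02],"yaw":0.7576},
    {"jaw":0.04,"xyz":[0.0887,0.1661,0.02],"yaw":0.7576},
    {"jaw":0.04,"xyz":[0.0887,0.1661,0.02],"yaw":0.7576},
    {"jaw":0.04,"xyz":[0.0887,0.1661,0.02],"yaw":0.7576},
    {"jaw":0.04,"xyz":[0.0887,0.1661,0.02],"yaw":0.7576},
    {"jaw":0.04,"xyz":[0.0887,0.1661,0.02],"yaw":0.7576},
    {"jaw":0.04,"xyz":[0.0887,0.1661,0.02],"yaw":0.7576},
    {"jaw":0.04,"xyz":[0.0887,0.1661,0.02],"yaw":0.7576},
    {"jaw":0.04,"xyz":[0.0887,0.1661,0.02],"yaw":0.7576},
    {"jaw":0.04,"xyz":[0.0887,0.1661,0.02],"yaw":0.7576}
  ],
  "lines": "1,3"
}}

```text
t: 3.03
eef_pos: [0.5542, -0.1089, 0.2649]
ee_rot: [3.141, 0.0, -1.147]
```

```bash
python3 look.py 3
python3 -c "
import cv2;a=cv2.imread('pics/w3.png');cv2.imwrite('pics/w3v.png',cv2.resize(a,(800,600),interpolation=3))"
```

```text
3.0333 [ 0.55417645 -0.10885474  0.26494935] [ 3.14105897e+00  1.19046059e-04 -1.14671903e+00] [-0.18779344 -0.42550812  0.24369804]
```

View pics/w3v.png

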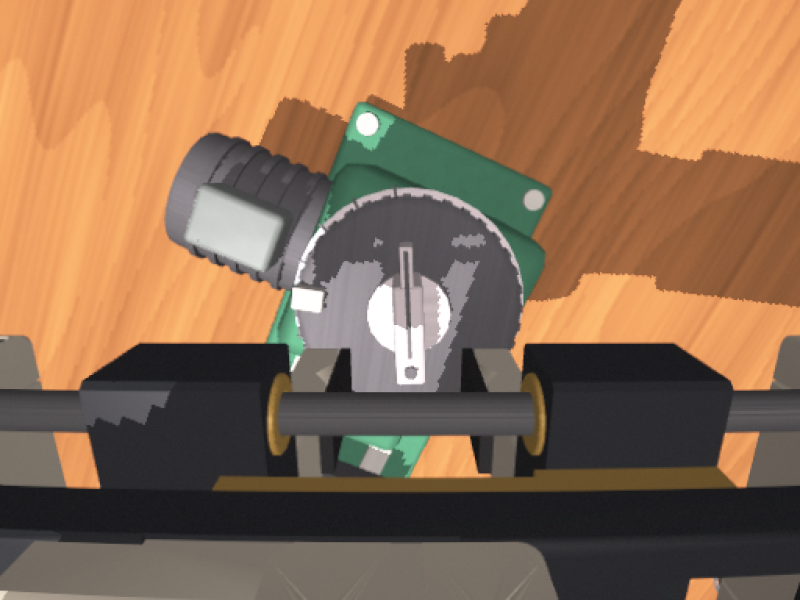

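The bar runs from its tip at (406,245) to its rear screw at (411,372), between the open fingers whose gap centre is near 406. I'll check the line numerically.

Run:
```python
from m import *
T3=pickle.load(open('pics/w3.pkl','rb'))
t,s=[at_z('wrist',S(*p),T3,.199) for p in((406,245),(410.5,372))]
l=at_z('wrist',S(309,299),T3,.169)
print('tip',t,'screw',s,'ang',a(t-s),'lug',l,'d',np.linalg.norm(t-s))
u=(t-s)/np.linalg.norm(t-s);c=t-.041*u;print('axis',c,'lugang',a(l-c),'r',np.linalg.norm((l-c)[:2]))
print('tool err', np.linalg.inv(T3@np.linalg.inv(arm.camera_params('wrist')['hand_eye']))@np.append(c,1))
```

```text
r3 [0.5899 0.1736 0.1317] err [0.0004 0.0011 0.0008] wrist only [0.5894 0.1764 0.1267]
r2 [0.5911 0.1082 0.1311] err [0.0005 0.0007 0.0006] wrist only [0.591  0.1096 0.1274]
r1 [0.5052 0.1725 0.1321] err [0.0004 0.0007 0.0004] wrist only [0.504  0.1745 0.1284]
r0 [0.5052 0.1075 0.1299] err [0.0003 0.0003] wrist only 
lug [ 0.6027 -0.0945  0.1717] err [0.0008 0.0003 0.0011] wrist only [ 0.6022 -0.0935  0.1734]
tip [ 0.5688 -0.1455  0.2004] err [0.0014 0.0004 0.0012] wrist only [ 0.5688 -0.1422  0.2042]
ring [ 0.5534 -0.1105  0.1492] err [0.0015 0.0015] wrist only 
box c [0.54784246 0.14043029 0.13121374]
yaw 0.008655893692028422 0.012644256017631162 5.4594511373906585e-06 0.01852155721789739 sizes [np.float64(0.08586353640858334), np.float64(0.08464962475996313), np.float64(0.06507501471867552), np.float64(0.06538136083031577)]
ring@ 0.163 [ 0.55460058 -0.10453337  0.163     ] [ 0.55028935 -0.10851103  0.163     ]
lug [array([ 0.6016, -0.0954,  0.169 ]), array([ 0.6031, -0.0954,  0.169 ]), array([ 0.604 , -0.0954,  0.169 ])]
tip [array([ 0.5673, -0.1458,  0.199 ]), array([ 0.5692, -0.1463,  0.199 ]), array([ 0.5699, -0.1466,  0.199 ])]
tip [ 0.56903463 -0.14461476  0.199     ] screw [ 0.54204792 -0.09009371  0.199     ] ang -1.111174592258908 lug [ 0.60152809 -0.09355519  0.169     ] d 0.06083442592615028
axis [ 0.55084666 -0.10786972  0.199     ] lugang 0.275271110994487 r 0.05266415654812409
tool err [-0.00226006  0.00259432  0.06595101  1.        ]
```

To row units: 0.074 m / 0.75 = 0.0987, 0.06 m / 0.75 = 0.08, -0.036 rad / 1.5708 = -0.0229.

Call:
{"op": "hand_motion", "data": {
  "deltas": [
    {"jaw":0.034,"xyz":[-0.0027,0.0035,0],"yaw":-0.0229},
    {"jaw":0.034,"xyz":[-0.0027,0.0035,0.04],"yaw":-0.0229},
    {"jaw":0.034,"xyz":[-0.0027,0.0035,0.08],"yaw":-0.0229},
    {"jaw":0.034,"xyz":[-0.0027,0.0035,0.0987],"yaw":-0.0229},
    {"jaw":0.034,"xyz":[-0.0027,0.0035,0.0987],"yaw":-0.0229},
    {"jaw":0.034,"xyz":[-0.0027,0.0035,0.0987],"yaw":-0.0229}
  ],
  "force": 20
}}

```text
t: 3.58
eef_pos: [0.5507, -0.1083, 0.1915]
ee_rot: [-3.141, -0.0, -1.111]
force: [-0.3, 0.0, 0.3]
width: 0.0342
gripper_force: 0.0
```

Call:
{"op": "hand_motion", "data": {
  "deltas": [
    {"jaw":0.0},
    {"jaw":0.0},
    {"jaw":0},
    {"jaw":0},
    {"jaw":0}
  ],
  "force": 20
}}

```text
t: 4.0
eef_pos: [0.5521, -0.1077, 0.1913]
ee_rot: [-3.138, -0.0, -1.113]
force: [6.3, 3.2, -3.9]
width: 0.0139
gripper_force: 20.0
```

Held at 14 mm. Now the turn.

To row units: -1.38 rad / 1.5708 = -0.8785.

Call:
{"op": "hand_motion", "data": {
  "deltas": [
    {"jaw":0,"yaw":-0.0637},
    {"jaw":0,"yaw":-0.1273},
    {"jaw":0,"yaw":-0.191},
    {"jaw":0,"yaw":-0.2546},
    {"jaw":0,"yaw":-0.3183},
    {"jaw":0,"yaw":-0.382},
    {"jaw":0,"yaw":-0.4456},
    {"jaw":0,"yaw":-0.5093},
    {"jaw":0,"yaw":-0.573},
    {"jaw":0,"yaw":-0.6366},
    {"jaw":0,"yaw":-0.7003},
    {"jaw":0,"yaw":-0.7639},
    {"jaw":0,"yaw":-0.8276},
    {"jaw":0,"yaw":-0.8785},
    {"jaw":0,"yaw":-0.8785},
    {"jaw":0,"yaw":-0.8785}
  ]
}}

```text
t: 5.33
eef_pos: [0.5518, -0.1082, 0.1913]
ee_rot: [3.141, -0.003, 0.267]
force: [5.3, 0.2, -4.4]
width: 0.0137
gripper_force: 20.0
```

```bash
python3 look.py 4
python3 -c "
import cv2;a=cv2.imread('pics/w4.png');cv2.imwrite('pics/w4v.png',cv2.resize(a,(800,600),interpolation=3))"
```

```text
5.3333 [ 0.55178519 -0.10823774  0.19129619] [ 3.14128936e+00 -2.59566475e-03  2.67418329e-01] [ 5.3498454   0.18110746 -4.39312777]
```

View pics/w4v.png

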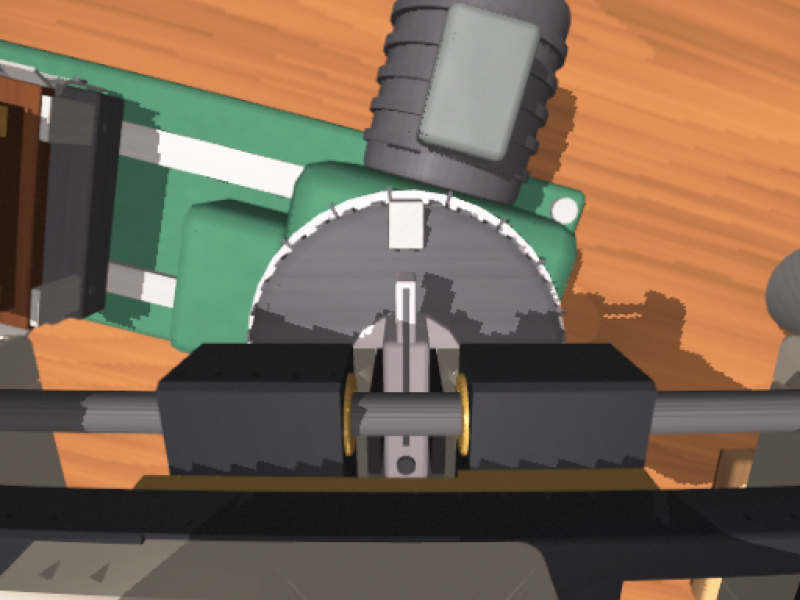

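The lug centre is at (406,224) and the pointer tip at (405,278), so the pointer is in line and the ring hasn't moved. I'll release, rise, and go above rim_0.

Call:
{"op": "hand_motion", "data": {
  "deltas": [
    {"jaw":0.034},
    {"jaw":0.034},
    {"jaw":0.034},
    {"jaw":0.034}
  ],
  "force": 20
}}

```text
t: 5.72
eef_pos: [0.5501, -0.1086, 0.1914]
ee_rot: [-3.142, 0.0, 0.266]
force: [0.4, 0.1, -0.2]
width: 0.032
gripper_force: 0.0
```

Call:
{"op": "hand_motion", "data": {
  "deltas": [
    {"jaw":0.034,"xyz":[0,0,-0.04]},
    {"jaw":0.034,"xyz":[0,0,-0.08]},
    {"jaw":0.034,"xyz":[0,0,-0.1067]},
    {"jaw":0,"xyz":[0.0157,-0.0533,-0.1067],"yaw":0.0637},
    {"jaw":0,"xyz":[0.0157,-0.1067,-0.1067],"yaw":0.1273},
    {"jaw":0,"xyz":[0.0157,-0.16,-0.1067],"yaw":0.1604},
    {"jaw":0,"xyz":[0.0157,-0.2133,-0.1067],"yaw":0.1604},
    {"jaw":0,"xyz":[0.0157,-0.2667,-0.1067],"yaw":0.1604},
    {"jaw":0,"xyz":[0.0157,-0.2939,-0.08],"yaw":0.1604},
    {"jaw":0,"xyz":[0.0157,-0.2939,-0.0267],"yaw":0.1604},
    {"jaw":0,"xyz":[0.0157,-0.2939,0.0267],"yaw":0.1604},
    {"jaw":0,"xyz":[0.0157,-0.2939,0.032],"yaw":0.1604},
    {"jaw":0,"xyz":[0.0157,-0.2939,0.032],"yaw":0.1604},
    {"jaw":0,"xyz":[0.0157,-0.2939,0.032],"yaw":0.1604}
  ],
  "force": 20
}}

```text
t: 6.88
eef_pos: [0.5047, 0.1072, 0.169]
ee_rot: [3.141, -0.001, 0.014]
force: [0.7, 0.5, 0.5]
width: 0.0006
gripper_force: 0.0
```

To row units: 0.027 m / 0.75 = 0.036, 0.024 m / 0.75 = 0.032.

Call:
{"op": "hand_motion", "data": {
  "deltas": [
    {"jaw":0,"xyz":[0,0,0.0187]},
    {"jaw":0,"xyz":[0,0,0.0267]},
    {"jaw":0,"xyz":[0,0,0.032]},
    {"jaw":0,"xyz":[0,0,0.036]},
    {"jaw":0,"xyz":[0,0,0.036]}
  ]
}}

```text
t: 7.3
eef_pos: [0.5048, 0.1072, 0.1419]
ee_rot: [-3.141, -0.002, 0.014]
force: [0.6, -0.3, 2.4]
width: 0.0006
gripper_force: 1.1
```

Call:
{"op": "hand_motion", "data": {
  "deltas": [
    {"jaw":0,"xyz":[0,0,0.004]},
    {"jaw":0,"xyz":[0,0,0.008]},
    {"jaw":0,"xyz":[0,0,0.008]}
  ]
}}

```text
t: 7.55
eef_pos: [0.5033, 0.1069, 0.134]
ee_rot: [3.141, 0.001, 0.014]
force: [-0.0, -0.1, 1.2]
width: 0.0005
gripper_force: 0.6
```

To row units: 0.006 m / 0.75 = 0.008, 0.003 m / 0.75 = 0.004.

Call:
{"op": "hand_motion", "data": {
  "deltas": [
    {"jaw":0,"xyz":[0,0,0.004]},
    {"jaw":0,"xyz":[0,0,0.008]},
    {"jaw":0,"xyz":[0,0,0.008]}
  ]
}}

```text
t: 7.8
eef_pos: [0.5034, 0.1071, 0.1276]
ee_rot: [3.141, 0.001, 0.014]
force: [-0.7, -0.3, -0.8]
width: 0.0006
gripper_force: 0.0
```

Call:
{"op": "hand_motion", "data": {
  "deltas": [
    {"jaw":0,"xyz":[0,0,0.004]},
    {"jaw":0,"xyz":[0,0,0.0067]},
    {"jaw":0,"xyz":[0,0,0.0067]}
  ]
}}

```text
t: 8.05
eef_pos: [0.504, 0.1073, 0.125]
ee_rot: [3.141, -0.001, 0.015]
force: [-8.1, 0.7, 18.3]
width: 0.0003
gripper_force: 9.2
```

```bash
python3 -c "
from h import *
o=[]
for n,(y,x) in (('top',(125,170)),('side',(145,215))):
    f=cv2.cvtColor(arm.grab_frame(n),cv2.COLOR_RGB2BGR);o.append(cv2.resize(f[y:y+85,x:x+80],(400,425),interpolation=3))
cv2.imwrite('pics/c2.png',np.hstack(o))"
```

```text
(no output)
```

View pics/c2.png

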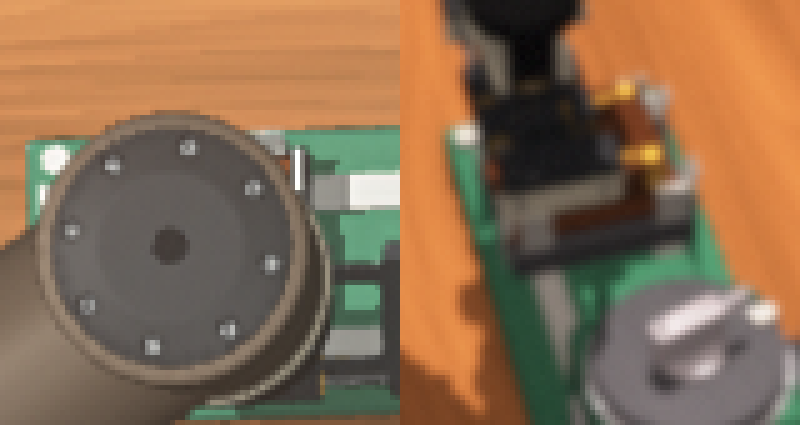

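The corner is at home height with 18 N after a force drop, so rim_0 looks snapped. Next is rim_1.

To row units: -0.066 m / 0.75 = -0.088, -0.045 m / 0.75 = -0.06.

Call:
{"op": "hand_motion", "data": {
  "deltas": [
    {"jaw":0,"xyz":[0,0,-0.04]},
    {"jaw":0,"xyz":[0,0,-0.06]},
    {"jaw":0,"xyz":[0,-0.044,-0.06]},
    {"jaw":0,"xyz":[0,-0.088,-0.06]},
    {"jaw":0,"xyz":[0,-0.088,-0.04]},
    {"jaw":0,"xyz":[0,-0.088,-0.0333]}
  ],
  "lines": "1,5"
}}

```text
t: 8.65
eef_pos: [0.5022, 0.1743, 0.1471]
ee_rot: [3.141, 0.001, 0.016]
force: [-0.4, -0.1, -0.8]
width: 0.0001
```

Call:
{"op": "hand_motion", "data": {
  "deltas": [
    {"jaw":0,"xyz":[0,0,0.0053]},
    {"jaw":0,"xyz":[0,0,0.0107]},
    {"jaw":0,"xyz":[0,0,0.016]},
    {"jaw":0,"xyz":[0,0,0.016]}
  ],
  "lines": "1,5"
}}

```text
t: 8.98
eef_pos: [0.5025, 0.1723, 0.1356]
ee_rot: [3.141, 0.001, 0.013]
force: [-0.2, 0.1, -0.2]
width: 0.0004
```

Call:
{"op": "hand_motion", "data": {
  "deltas": [
    {"jaw":0,"xyz":[0,0,0.004]},
    {"jaw":0,"xyz":[0,0,0.008]},
    {"jaw":0,"xyz":[0,0,0.0107]},
    {"jaw":0,"xyz":[0,0,0.0107]}
  ],
  "lines": "1,5"
}}

```text
t: 9.32
eef_pos: [0.5026, 0.1729, 0.128]
ee_rot: [3.141, 0.0, 0.014]
force: [0.2, 0.0, -0.4]
width: 0.0002
```

Call:
{"op": "hand_motion", "data": {
  "deltas": [
    {"jaw":0,"xyz":[0,0,0.004]},
    {"jaw":0,"xyz":[0,0,0.0067]},
    {"jaw":0,"xyz":[0,0,0.008]},
    {"jaw":0,"xyz":[0,0,0.008]}
  ],
  "lines": "1,5"
}}

```text
t: 9.65
eef_pos: [0.5031, 0.1733, 0.125]
ee_rot: [-3.141, -0.002, 0.015]
force: [-9.8, -2.5, 25.2]
width: 0.0005
```

Rim_1 is at home height too. Next are the +x corners, rim_2 then rim_3.

To row units: 0.088 m / 0.75 = 0.1173, 0.066 m / 0.75 = 0.088.

Call:
{"op": "hand_motion", "data": {
  "deltas": [
    {"jaw":0,"xyz":[0,0,-0.04]},
    {"jaw":0,"xyz":[0,0,-0.0733]},
    {"jaw":0,"xyz":[0.044,0.0333,-0.0733]},
    {"jaw":0,"xyz":[0.088,0.0667,-0.0733]},
    {"jaw":0,"xyz":[0.1173,0.088,-0.0733]},
    {"jaw":0,"xyz":[0.1173,0.088,-0.0533]},
    {"jaw":0,"xyz":[0.1173,0.088,-0.0373]},
    {"jaw":0,"xyz":[0.1173,0.088,-0.0373]}
  ],
  "lines": "1,5"
}}

```text
t: 10.32
eef_pos: [0.5905, 0.1074, 0.1475]
ee_rot: [3.14, 0.004, 0.012]
force: [-0.7, -0.3, -0.2]
width: 0.0002
```

Call:
{"op": "hand_motion", "data": {
  "deltas": [
    {"jaw":0,"xyz":[0,0,0.0053]},
    {"jaw":0,"xyz":[0,0,0.0107]},
    {"jaw":0,"xyz":[0,0,0.016]},
    {"jaw":0,"xyz":[0,0,0.016]}
  ],
  "lines": "1,5"
}}

```text
t: 10.65
eef_pos: [0.5914, 0.1087, 0.1381]
ee_rot: [-3.142, 0.0, 0.015]
force: [-0.3, 0.5, 0.0]
width: 0.0002
```

Call:
{"op": "hand_motion", "data": {
  "deltas": [
    {"jaw":0,"xyz":[0,0,0.004]},
    {"jaw":0,"xyz":[0,0,0.008]},
    {"jaw":0,"xyz":[0,0,0.012]},
    {"jaw":0,"xyz":[0,0,0.012]}
  ],
  "lines": "1,5"
}}

```text
t: 10.98
eef_pos: [0.5913, 0.1084, 0.1287]
ee_rot: [3.141, 0.001, 0.014]
force: [0.1, 0.5, -0.6]
width: 0.0002
```

Call:
{"op": "hand_motion", "data": {
  "deltas": [
    {"jaw":0,"xyz":[0,0,0.004]},
    {"jaw":0,"xyz":[0,0,0.0067]},
    {"jaw":0,"xyz":[0,0,0.0093]},
    {"jaw":0,"xyz":[0,0,0.0093]}
  ],
  "lines": "1,5"
}}

```text
t: 11.32
eef_pos: [0.5919, 0.1085, 0.125]
ee_rot: [3.141, -0.001, 0.015]
force: [-8.0, -0.1, 21.0]
width: 0.0005
```

To row units: -0.066 m / 0.75 = -0.088, -0.055 m / 0.75 = -0.0733.

Call:
{"op": "hand_motion", "data": {
  "deltas": [
    {"jaw":0,"xyz":[0,0,-0.04]},
    {"jaw":0,"xyz":[0,0,-0.0733]},
    {"jaw":0,"xyz":[0,-0.044,-0.0733]},
    {"jaw":0,"xyz":[0,-0.088,-0.0733]},
    {"jaw":0,"xyz":[0,-0.088,-0.0533]},
    {"jaw":0,"xyz":[0,-0.088,-0.0373]},
    {"jaw":0,"xyz":[0,-0.088,-0.0373]}
  ],
  "lines": "1,5"
}}

```text
t: 11.9
eef_pos: [0.5892, 0.1744, 0.1478]
ee_rot: [3.14, 0.004, 0.015]
force: [-0.1, 0.1, -0.2]
width: 0.0005
```

Call:
{"op": "hand_motion", "data": {
  "deltas": [
    {"jaw":0,"xyz":[0,0,0.0053]},
    {"jaw":0,"xyz":[0,0,0.0107]},
    {"jaw":0,"xyz":[0,0,0.016]},
    {"jaw":0,"xyz":[0,0,0.016]}
  ],
  "lines": "1,5"
}}

```text
t: 12.23
eef_pos: [0.5906, 0.174, 0.1379]
ee_rot: [3.141, 0.001, 0.014]
force: [-0.5, 0.4, -0.5]
width: 0.0006
```

Call:
{"op": "hand_motion", "data": {
  "deltas": [
    {"jaw":0,"xyz":[0,0,0.004]},
    {"jaw":0,"xyz":[0,0,0.008]},
    {"jaw":0,"xyz":[0,0,0.012]},
    {"jaw":0,"xyz":[0,0,0.012]}
  ],
  "lines": "1,5"
}}

```text
t: 12.57
eef_pos: [0.5905, 0.1742, 0.1287]
ee_rot: [3.141, 0.001, 0.014]
force: [0.3, 0.5, -0.1]
width: 0.0008
```

Call:
{"op": "hand_motion", "data": {
  "deltas": [
    {"jaw":0,"xyz":[0,0,0.004]},
    {"jaw":0,"xyz":[0,0,0.0067]},
    {"jaw":0,"xyz":[0,0,0.0093]},
    {"jaw":0,"xyz":[0,0,0.0093]}
  ],
  "lines": "1,5"
}}

```text
t: 12.9
eef_pos: [0.591, 0.1745, 0.125]
ee_rot: [3.142, -0.001, 0.015]
force: [-7.6, -0.9, 19.4]
width: 0.0005
```

Call:
{"op": "hand_motion", "data": {
  "deltas": [
    {"jaw":0,"xyz":[0,0,-0.0533]},
    {"jaw":0,"xyz":[0,0,-0.1067]},
    {"jaw":0,"xyz":[-0.0533,0.0533,-0.16]},
    {"jaw":0,"xyz":[-0.1067,0.1067,-0.2067]},
    {"jaw":0,"xyz":[-0.1467,0.16,-0.2067]},
    {"jaw":0,"xyz":[-0.1467,0.2133,-0.2067]},
    {"jaw":0,"xyz":[-0.1467,0.2133,-0.2067]},
    {"jaw":0,"xyz":[-0.1467,0.2133,-0.2067]},
    {"jaw":0,"xyz":[-0.1467,0.2133,-0.2067]},
    {"jaw":0,"xyz":[-0.1467,0.2133,-0.2067]}
  ],
  "lines": "1,5"
}}

```text
t: 13.73
eef_pos: [0.4831, 0.0126, 0.2778]
ee_rot: [-3.141, -0.001, 0.013]
force: [0.1, 0.3, -0.8]
width: 0.0001
```

```bash
python3 look.py 5
python3 -c "
import cv2;a=cv2.imread('pics/w5.png');cv2.imwrite('pics/w5v.png',cv2.resize(a,(800,600),interpolation=3))"
```

```text
13.7333 [0.48311258 0.01257777 0.27779833] [-3.14094132e+00 -1.32602971e-03  1.29791453e-02] [ 0.0545858   0.26650788 -0.81850902]
```

View pics/w5v.png

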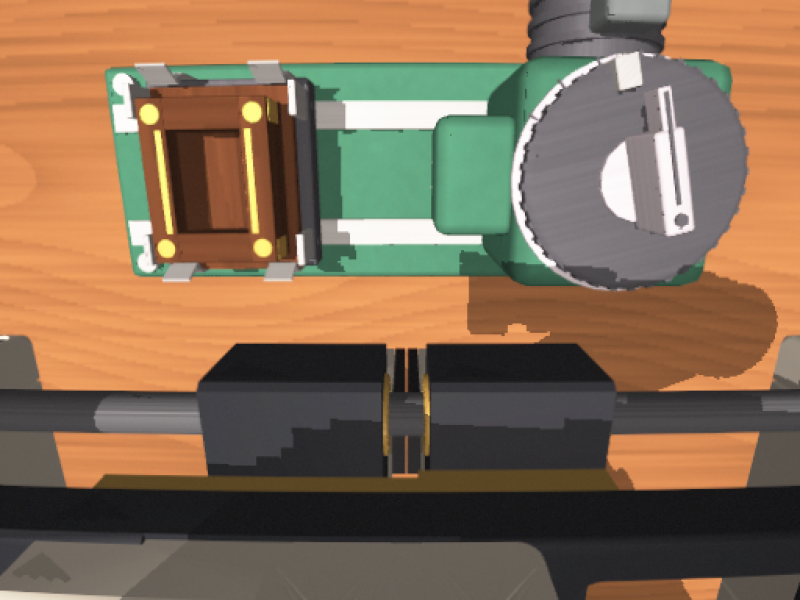

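The box sits lower with all four leaves showing above its foot. Discs are at (149,114), (252,112), (166,248) and (262,247), the pointer tip at (665,88), the lug at (629,71) and the knob screw at (682,220). I'll check these numbers.

```bash
python3 - <<'E' | tail -5
from m import *
T=pickle.load(open('pics/w5.pkl','rb'))
for z in(.106,.112,.128):
    q=[at_z('wrist',S(*p),T,z) for p in((262,247),(166,248),(252,112),(149,114))]
    print(z,[round(np.linalg.norm(q[i]-q[j])*1e3,1) for i,j in((0,2),(1,3),(0,1),(2,3))],np.mean(q,0).round(4))
t=at_z('wrist',S(665,88),T,.199);s=at_z('wrist',S(682,220),T,.199);l=at_z('wrist',S(629,71),T,.169)
u=(t-s)/np.linalg.norm(t-s);c=t-.041*u
print('lug',l,'tip',t,'axis',c,'ptr',a(t-s),'lugang',a(l-c))
d=l-np.array([.5512,-.1082,.169]);d/=np.linalg.norm(d);e=t-l;print('side off',d[0]*e[1]-d[1]*e[0],'with own axis',41*np.sin(a(t-s)-a(l-c)))
E
```

```text
0.106 [np.float64(85.5), np.float64(85.8), np.float64(65.8), np.float64(66.2)] [0.5442 0.1433 0.106 ]
0.112 [np.float64(83.9), np.float64(84.1), np.float64(64.5), np.float64(64.9)] [0.5444 0.1408 0.112 ]
0.128 [np.float64(79.5), np.float64(79.7), np.float64(61.2), np.float64(61.5)] [0.5449 0.1341 0.128 ]
lug [ 0.60285013 -0.09566958  0.169     ] tip [ 0.59054263 -0.09942258  0.199     ] axis [ 0.55116056 -0.11082666  0.199     ] ptr 0.2818658964623297 lugang 0.2852368933275434
side off -0.0007455450613512251 with own axis -0.13821060971127605
```

The disc spacing matches 86 × 66 mm only at z = 0.106 m, so the box is home at all four corners. The pointer is within 1 mm of the lug's line and the lug hasn't moved, so I'm handing in.

```bash
python3 -c "
from station import arm
print(arm.job_done())"
```

```text
the job is handed in; nothing more can be done
None
```

The job is handed in, though no verdict came back: the core box half measures fully home at all four corners, the knob's pointer is within about 1 mm of the lug's line with the ring not measurably moved, and the arm was clear of everything.

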